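Fill the second row of the jar tray

ROBOT

A 6-joint arm with a two-finger parallel gripper is mounted at the origin on a cart in front of the work surface, level with it; the furniture and walls round the work are solid. World frame = base frame: x ahead of the robot, y to its left, z up, the work surface at z = 0. Lengths are in mm, angles in rad, forces in N, time in s.
With the tool pointing down it reaches from about 350 to 975 mm from the base axis. Payload 7.1 kg.
Tool frame: the origin (TCP) lies on the centre line of the jaws, within the pads' length; the fingertips stand 17 mm ahead of it and the grasp point (between the pads) lies 2 mm behind it (tip_extent is the distance from the TCP to the fingertips, in mm); z points along the fingers, y is the line along which they close (so a half turn about z gives the same grasp; the last joint's range is limited). The gripper opens to 88 mm and grips with 3 to 60 N. Pads are 20 mm wide; open, the fingers measure 115 mm over their backs; the gripper's body (75 mm by 178 mm) begins 61 mm behind the grasp point.
Start: joints at [-1.314, 0.423, 1.63, -0, 1.089, -0.019], TCP at [170.216, -601.358, 239.675] pointing down, gripper open.
Joint ranges: [-3, 3], [-0.9, 2.11], [0.09, 2.58], [-1.31, 4.45], [0.11, 2.69], [-2.54, 2.54]. Speed limits (rad/s): [2.39, 2.39, 3.01, 3.14, 3.14, 3.14].

INTERFACE

Orientations are given as a rotation vector (axis times angle).
In Python, from workcell import get_obs, get_image, camera_model, close_job, look_for, outline_of, pinpoint, tip_extent gives the robot as it stands.
- The arm moves only by the shell command python3 -m jog 'ROWS'. ROWS is text: rows parted by semicolons, each of 7 numbers parted by spaces: the shift along the tool's x, y, z as a fraction of full scale, then the turn, a rotation vector about the tool's x, y, z as a fraction of full scale, then the closure, from -1 (fully open) to 1 (shut). A call has 1 to 8 rows; each row is the pose to reach, as a shift and turn from the pose commanded when the call began, along the tool's axes at that moment; what a row does not reach only later rows make up. Full scale, the value 1, is 0.2 m for a shift and 30 degrees for a turn. A row lasts 1/10 s, in which the tool goes at most 50 mm and 8.59 degrees, less where a joint would pass 70% of its speed; a pose out of reach is approached as far as the arm can. A call with a number of a shift or a turn outside -1 to 1 is refused whole. A call with a gripper value outside its range is refused whole. The fingers move at their own pace and stop on an object; the grip force is fixed at half the most. Time passes only in rows, so rows that repeat a pose let the fingers close. It gives the time, the measured TCP pose, the force, the opening and the grip force at its end, in the units of the state.
- get_obs(): the state, without advancing time (a new reading comes with each control period).
- get_image(name): name is "scene" or "top" or "wrist"; returns the picture (400x640x3 uint8, red, green, blue); there is no depth.
- camera_model(name): a dict with "fx", "fy", "cx", "cy" (pixels), "dist_coeffs" ([k1, k2, p1, p2, k3] as OpenCV has them; the pictures are not rectified), "origin" and "orientation" of the camera in the world; the wrist camera has in their place "tool_from_camera" (4x4, takes a point from camera to tool coordinates, whose origin is the TCP and whose axes are the flange's). Camera axes: x right, y down, z forward; pixel columns grow to the right and rows downward; lengths in mm; the calibration is good to about 2 mm. A picture is of the moment at which its call begins: read the wrist's pose just before it. camera_model takes no time and is no camera call.
- close_job(): hands the job in; it is judged then, once.
Trained networks look in the newest picture that a camera, given by its name, has taken for a name from the list of things; names that differ only in an ending like _2 or _b are one class to them, and where a whole thing is asked for, a point or a joint stands for the part that bears it (a point fixed in the world has none). Each returns a list of dicts, best first, with "confidence" (0 to 1); they miss things now and then, are a little off and sometimes report something else, mostly with a low value. They report only what shows in the picture. A call takes as long as a camera call. They do not tell look-alikes from the thing itself.
- look_for(target, camera): "xyz" ([x, y, z] in mm, in the coordinates of the camera as it stood for that picture, good to about 4 mm: the middle of the surface that is visible of it).
- outline_of(target, camera): "mask" (400x640 bool, what is visible of it).
- pinpoint(target, camera): "xyz" ([x, y, z] in mm, in the coordinates of the camera as it stood for that picture, good to about 4 mm: a listed point, or the origin of a listed thing).
The state is a dict: "t": time; "qpos": joint angles; "qvel": joint speeds; "joint_torque": joint torques, N m; "ee_pos": TCP position; "orientation": TCP orientation; "ft_force": force on the tool from outside, world axes, zero at the start; "moment": the same for the moment, N m; "width": finger opening in mm; "grasp_force": force on a finger pad.
Only numpy, scipy, OpenCV 4.12 (cv2) and the standard library are available. Lean on these libraries where they do the work, as an engineer would, in place of code of your own. Each camera call takes 0.05 s, during which the arm holds its last target. There are 200 camera calls.

TASK

Finish filling the jar tray: take the three jars standing loose on the desk and stand them upright in the empty far row, one centred in each marked square, so that they make a neat row behind the three already there. They are glass, so set each one down on the tray rather than dropping it, and leave the jars already in the tray and the other things on the desk where they are.

Things in the scene. Friction and masses are not known exactly. Their poses are not given: they have to be found in the camera images.
- tray: low aluminium tray lying on the desk, long side roughly left-right; it does not move. 224 mm (its x) by 320 mm (its y), flat floor 3 mm thick, lip 12.5 mm high, a wire lug 21 mm out at each short end. Dark printed lines (no height) mark 2 rows of 3 squares of 95 mm. Origin: centre of its underside; x away from the robot (across the rows), y to the left along a row.
- near_left (a point): centre of the left square of the row nearer the robot, on the tray's floor (3 mm above the desk); axes as the tray's
- near_mid (a point): centre of the middle square of the row nearer the robot, on the tray's floor (3 mm above the desk); axes as the tray's
- near_right (a point): centre of the right square of the row nearer the robot, on the tray's floor (3 mm above the desk); axes as the tray's
- far_left (a point): centre of the left square of the far row, on the tray's floor (3 mm above the desk); axes as the tray's
- far_mid (a point): centre of the middle square of the far row, on the tray's floor (3 mm above the desk); axes as the tray's
- far_right (a point): centre of the right square of the far row, on the tray's floor (3 mm above the desk); axes as the tray's
- jar_a: squat round glass jar, dark, with a white screw cap: 59 mm across and 77 mm tall overall; the body (59 mm) reaches 58 mm up, the cap above it is 53 mm across. Origin: centre of its underside, z up. About 0.16 kg. Starts loose on the desk to the left of the tray.
- jar_b: squat round glass jar, dark, with a white screw cap: 59 mm across and 77 mm tall overall; the body (59 mm) reaches 58 mm up, the cap above it is 53 mm across. Origin: centre of its underside, z up. About 0.16 kg. Starts loose on the desk to the left of the tray.
- jar_c: squat round glass jar, dark, with a white screw cap: 59 mm across and 77 mm tall overall; the body (59 mm) reaches 58 mm up, the cap above it is 53 mm across. Origin: centre of its underside, z up. About 0.16 kg. Starts loose on the desk to the left of the tray.
- set_jar_left: squat round glass jar, dark, with a white screw cap: 59 mm across and 77 mm tall overall; the body (59 mm) reaches 58 mm up, the cap above it is 53 mm across. Origin: centre of its underside, z up. About 0.16 kg. Already stands in the left square of the near row.
- set_jar_mid: squat round glass jar, dark, with a white screw cap: 59 mm across and 77 mm tall overall; the body (59 mm) reaches 58 mm up, the cap above it is 53 mm across. Origin: centre of its underside, z up. About 0.16 kg. Already stands in the middle square of the near row.
- set_jar_right: squat round glass jar, dark, with a white screw cap: 59 mm across and 77 mm tall overall; the body (59 mm) reaches 58 mm up, the cap above it is 53 mm across. Origin: centre of its underside, z up. About 0.16 kg. Already stands in the right square of the near row.
- swab_cup: bystander among the loose jars: white cup of cotton swabs in a torn pack, 66 mm across, 96 mm tall. Origin: centre of its underside
- cotton_cup: bystander: stainless cup with a flat half lid, 67 mm across, 63 mm tall. Origin: centre of its underside
There are look-alikes about, which are no part of the job. Leave any blue look-alike of the set_jar_right alone.

How it is judged (in metres and radians):
At the end, for the whole second after the job is handed in: Each square of the far row holds one of the three loose jars, standing on the tray's floor, its centre within 13 mm of the square's centre; the three near jars are within 12 mm of where they began; all six are upright (within 0.08 rad) and at rest (((horizontal distance between jar_a and far_left below 0.013 m and z of jar_a in the frame of tray below 0.007 m) or (horizontal distance between jar_b and far_left below 0.013 m and z of jar_b in the frame of tray below 0.007 m) or (horizontal distance between jar_c and far_left below 0.013 m and z of jar_c in the frame of tray below 0.007 m)) and distance of each of set_jar_left, set_jar_mid, set_jar_right from where it was at the start of the episode below 0.012 m and ((horizontal distance between jar_a and far_mid below 0.013 m and z of jar_a in the frame of tray below 0.007 m) or (horizontal distance between jar_b and far_mid below 0.013 m and z of jar_b in the frame of tray below 0.007 m) or (horizontal distance between jar_c and far_mid below 0.013 m and z of jar_c in the frame of tray below 0.007 m)) and ((horizontal distance between jar_a and far_right below 0.013 m and z of jar_a in the frame of tray below 0.007 m) or (horizontal distance between jar_b and far_right below 0.013 m and z of jar_b in the frame of tray below 0.007 m) or (horizontal distance between jar_c and far_right below 0.013 m and z of jar_c in the frame of tray below 0.007 m)) and angle between each of jar_a, jar_b, jar_c, set_jar_left, set_jar_mid, set_jar_right's own z axis and vertical below 0.08 rad and linear speed of each of jar_a, jar_b, jar_c, set_jar_left, set_jar_mid, set_jar_right below 0.02 m/s); the robot touches nothing.
It fails at once if a jar is dropped into the tray (faster than 0.45 m/s within 22 mm of its floor: a fall of more than about 1 cm) ((z of jar_a in the frame of tray below 0.025 m and x of jar_a in the frame of tray between -0.11 and 0.11 m and y of jar_a in the frame of tray between -0.16 and 0.16 m and linear speed of jar_a above 0.45 m/s) or (z of jar_b in the frame of tray below 0.025 m and x of jar_b in the frame of tray between -0.11 and 0.11 m and y of jar_b in the frame of tray between -0.16 and 0.16 m and linear speed of jar_b above 0.45 m/s) or (z of jar_c in the frame of tray below 0.025 m and x of jar_c in the frame of tray between -0.11 and 0.11 m and y of jar_c in the frame of tray between -0.16 and 0.16 m and linear speed of jar_c above 0.45 m/s)).
It fails at once if a jar is tipped over (more than 0.7 rad) (angle between any of jar_a, jar_b, jar_c, set_jar_left, set_jar_mid, set_jar_right's own z axis and vertical above 0.7 rad).
It fails at once if a bystander (swab cup, stainless cup) is moved more than 30 mm (distance of any of swab_cup, cotton_cup from where it was at the start of the episode above 0.03 m).
It also fails if it takes over 70 s, if anything falls off the work surface, if the arm or the gripper's body presses on something with over 40 N, if the wrist force passes 120 N, or if a joint passes its speed limit or range.

## Working session

There is one attempt and no reset: what is moved stays moved. The work goes in short steps, Python scripts to look and compute and a shell command to move; the robot and the scene stay as the last step left them, time stands still between calls to the robot, and variables do not carry over. Pictures are saved under pics/ and viewed, at most 10 in all, crops included, and the job is handed in when it is done.

```bash
mkdir -p pics; cat > h.py <<'E'
import numpy as np,cv2
from scipy.spatial.transform import Rotation as R
from workcell import *
def cam(n):
    m=camera_model(n)
    o=np.array(m["origin"],float); q=np.array(m["orientation"],float)
    M=q if q.shape==(3,3) else R.from_rotvec(q).as_matrix()
    return m,o,M
def w(n,p):
    m,o,M=cam(n); return o+M@np.array(p)
def pix(n,P):
    m,o,M=cam(n)
    K=np.array([[m["fx"],0,m["cx"]],[0,m["fy"],m["cy"]],[0,0,1]])
    return cv2.projectPoints(np.array(P,float).reshape(-1,1,3),cv2.Rodrigues(M.T)[0],-M.T@o,K,np.array(m["dist_coeffs"]))[0][:,0]
def ray(n,uv,z):
    m,o,M=cam(n)
    K=np.array([[m["fx"],0,m["cx"]],[0,m["fy"],m["cy"]],[0,0,1]])
    u=cv2.undistortPoints(np.array(uv,float).reshape(-1,1,2),K,np.array(m["dist_coeffs"]))[:,0]
    d=np.c_[u,np.ones(len(u))]@M.T
    return o+d*((z-o[2])/d[:,2])[:,None]
def save(n,f):
    im=get_image(n); cv2.imwrite(f,im[:,:,::-1]); return im
E
python3 - <<'E'
from h import *
np.set_printoptions(precision=1,suppress=True)
s=get_obs();print(s["ee_pos"],s["orientation"],s["width"],camera_model("top")["origin"],camera_model("top")["orientation"])
for n in["top","scene"]:
    save(n,f"pics/{n}0.png")
    for t in["jar_a","set_jar_left","swab_cup","cotton_cup","tray","far_left","far_mid","far_right","near_left","near_mid","near_right"]:
        for d in pinpoint(t,n): print(n,t,round(d["confidence"],2),w(n,d["xyz"]))
E
```

```text
[ 170.1 -600.9  239. ] [-3.1 -0.4  0. ] 87.52669763467802 [ 433.5   49.6 1113.5] [-2.2  2.1 -0.1]
top jar_a 0.85 [418.  349.7  -1. ]
top jar_a 0.85 [417.  194.6   2.1]
top jar_a 0.59 [580.7 348.    1.4]
top jar_a 0.4 [562.9 208.9   0.4]
top set_jar_left 0.93 [460.4 -45.    5. ]
top swab_cup 0.66 [566.6 203.7   1.9]
top swab_cup 0.54 [ 480.4 -132.7    4.6]
top cotton_cup 0.94 [699.1 151.3  -2.5]
top cotton_cup 0.15 [418.5 197.3   1.6]
top tray 0.76 [ 534.7 -123.7   -0.2]
top tray 0.29 [ 500.2 -226.1    1.3]
top far_left 0.93 [562.1 -19.   -0.8]
top far_mid 0.74 [ 576.7 -119.     4.8]
top far_right 0.79 [ 602.9 -211.2    1.3]
top far_right 0.52 [ 499.5 -225.1    2.5]
top near_left 0.93 [473.7 -40.4  -0.4]
top near_mid 0.35 [578.2 348.   -1. ]
top near_right 0.74 [ 500.  -228.9    3.6]
scene jar_a 0.95 [580.1 344.2  -2.7]
scene jar_a 0.92 [417.1 348.7  -0.6]
scene jar_a 0.8 [416.4 197.1   0.2]
scene set_jar_left 0.76 [464.6 -37.4  -0.5]
scene swab_cup 0.75 [563.4 207.7  -0.4]
scene swab_cup 0.71 [561.5 -19.6   2.1]
scene swab_cup 0.7 [ 533.4 -118.5   -1.5]
scene swab_cup 0.66 [419.2 346.   -1.5]
scene cotton_cup 0.87 [697.3 151.5  -2.2]
scene tray 0.84 [ 532.3 -119.    -3. ]
scene far_left 0.66 [561.8 -21.7   2.2]
scene far_mid 0.63 [ 576.  -110.4    5.5]
scene far_right 0.59 [ 596.3 -205.1    3.9]
scene near_left 0.6 [469.1 -34.5   3.2]
scene near_mid 0.77 [ 485.3 -129.2    4.1]
scene near_right 0.61 [ 499.9 -223.9    2.1]
```

View pics/top0.png

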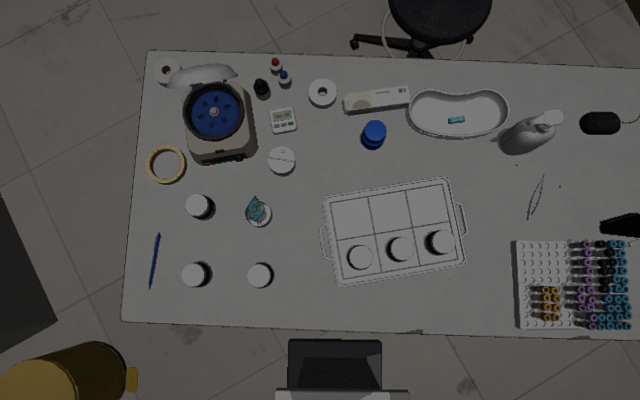

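View pics/scene0.png

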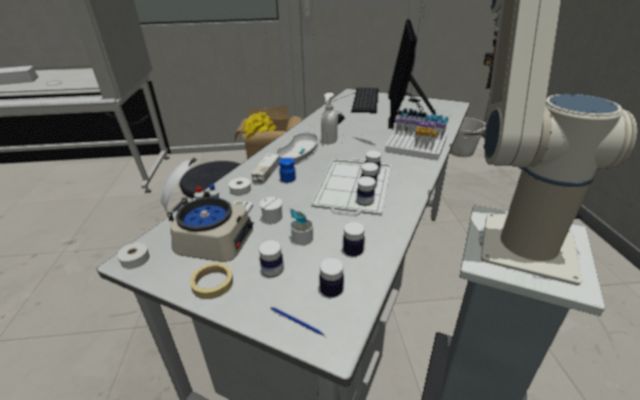

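Top view: loose jar caps at (198,206), (194,274) and (260,274), swab cup at (258,212), tray centred near (394,231), and the blue look-alike at (374,134). I'll refine the jar centres from the caps and the tray pose from the printed lines.

```bash
python3 - <<'E'
from h import *
from scipy.optimize import minimize
np.set_printoptions(precision=1,suppress=True)
im=cv2.imread("pics/top0.png"); g=cv2.cvtColor(im,cv2.COLOR_BGR2GRAY)
def cap(P):
    u,v=pix("top",[[*P,77]])[0]; u0,v0=int(u)-18,int(v)-18
    c=cv2.resize(g[v0:v0+37,u0:u0+37],None,fx=8,fy=8,interpolation=cv2.INTER_CUBIC)
    # match projected cap edge with max radial gradient
    G=cv2.GaussianBlur(g,(0,0),.7).astype(np.float32)
    a=np.linspace(0,2*np.pi,72,endpoint=False)
    def s(p):
        f=lambda r:cv2.remap(G,pix("top",np.c_[p[0]+r*np.cos(a),p[1]+r*np.sin(a),0*a+77]).astype(np.float32)[:,None],None,1).ravel()
        return -np.mean(f(24.5)-f(29))
    best=min(((x,y) for x in np.arange(P[0]-16,P[0]+17,4) for y in np.arange(P[1]-16,P[1]+17,4)),key=s)
    r=minimize(s,best,method="Nelder-Mead"); return r.x,-r.fun
for n,P in dict(A=(580,346),B=(417,349),C=(417,196),L=(464,-38),M=(485,-128),R=(500,-225)).items(): print(n,*cap(P))
G=cv2.GaussianBlur(g,(0,0),.6).astype(np.float32)
t=np.linspace(-1,1,200)
L=[np.c_[0*t,t*142],np.c_[0*t+95,t*142]]+[np.c_[47.5+t*45,0*t+y] for y in(-142.5,-47.5,47.5,142.5)]
L=np.vstack(L)
def s(p):
    c,sn=np.cos(p[2]/100),np.sin(p[2]/100)
    f=lambda L:cv2.remap(G,pix("top",np.c_[p[0]+c*L[:,0]-sn*L[:,1],p[1]+sn*L[:,0]+c*L[:,1],0*L[:,0]+3]).astype(np.float32)[:,None],None,1).mean()
    return f(L)
rs=[]
for x in(526,532,538):
  for y in(-126,-120,-114):
    for a in(-18,-14,-10,10,14,18):
        r=minimize(s,(x,y,a),method="Nelder-Mead"); rs.append((r.fun,*r.x))
rs.sort(); print(np.array(rs[:4])); _,x,y,a=rs[0]; a/=100
M=np.array([[np.cos(a),-np.sin(a)],[np.sin(a),np.cos(a)]])
for yy in(95,0,-95): print([x,y]+M@[47.5,yy], [x,y]+M@[-47.5,yy])
vis=cv2.resize(im[170:295,310:480],None,fx=4,fy=4,interpolation=cv2.INTER_CUBIC)
for q in pix("top",np.c_[(L@M.T)+[x,y],0*L[:,0]+3])[::6]: cv2.circle(vis,tuple(((q-[310,170])*4+2).astype(int)),1,(0,0,255),-1)
cv2.imwrite("pics/fit.png",vis)
E
```

```text
A [581.  345.2] 34.259765625
B [419.5 345.1] 36.76291275024414
C [420.1 194.6] 38.21945571899414
L [465.1 -37.9] 27.13364028930664
M [ 485.  -132.9] 31.28568458557129
R [ 501.8 -227.4] 31.1405029296875Traceback (most recent call last):
  File "<stdin>", line 29, in <module>
    res = _minimize_neldermead(fun, x0, args, callback, bounds=bounds,
                               **options)
    fxr = func(xr)
    fx = function(np.copy(x), *(wrapper_args + args))
  File "<stdin>", line 24, in s
  File "<stdin>", line 23, in <lambda>
  File "h.py", line 12, in pix
    m,o,M=cam(n)
          ~~~^^^
  File "h.py", line 5, in cam
    m=camera_model(n)
ValueError: time passes only in moves, steps and waits
```

```bash
sed -i 's/^def cam(n):/import functools\n@functools.lru_cache(None)\ndef cam(n):/' h.py; python3 - <<'E'
from h import *
from scipy.optimize import minimize
np.set_printoptions(precision=1,suppress=True)
im=cv2.imread("pics/top0.png"); g=cv2.cvtColor(im,cv2.COLOR_BGR2GRAY)
G=cv2.GaussianBlur(g,(0,0),.6).astype(np.float32)
t=np.linspace(-1,1,100)
L=np.vstack([np.c_[0*t,t*142],np.c_[0*t+95,t*142]]+[np.c_[47.5+t*45,0*t+y] for y in(-142.5,-47.5,47.5,142.5)])
def s(p):
    c,sn=np.cos(p[2]/100),np.sin(p[2]/100)
    return cv2.remap(G,pix("top",np.c_[p[0]+c*L[:,0]-sn*L[:,1],p[1]+sn*L[:,0]+c*L[:,1],0*L[:,0]+3]).astype(np.float32)[:,None],None,1).mean()
rs=[]
for x in(528,533,538):
  for y in(-125,-120,-115):
    for a in(15,19,23):
        r=minimize(s,(x,y,a),method="Nelder-Mead"); rs.append((r.fun,*r.x))
rs.sort(); print(np.array(rs[:4])); _,x,y,a=rs[0]; a/=100
M=np.array([[np.cos(a),-np.sin(a)],[np.sin(a),np.cos(a)]])
for yy in(95,0,-95): print([x,y]+M@[47.5,yy], [x,y]+M@[-47.5,yy])
vis=cv2.resize(im[170:295,310:480],None,fx=4,fy=4,interpolation=cv2.INTER_CUBIC)
for q in pix("top",np.c_[(L@M.T)+[x,y],0*L[:,0]+3])[::6]: cv2.circle(vis,tuple(((q-[310,170])*4+2).astype(int)),1,(0,0,255),-1)
cv2.imwrite("pics/fit.png",vis)
s=get_obs();print(s["t"],R.from_rotvec(s["orientation"]).as_matrix())
E
```

```text
[[  93.1  532.3 -123.8   18. ]
 [  93.1  532.2 -123.8   18. ]
 [  93.1  532.2 -123.9   18. ]
 [  93.1  532.2 -123.9   18. ]]
[562.  -21.9] [468.5 -38.8]
[ 579.  -115.3] [ 485.5 -132.3]
[ 596.  -208.8] [ 502.5 -225.8]
1.2 [[ 1.   0.3  0. ]
 [ 0.3 -1.  -0. ]
 [ 0.   0.  -1. ]]
```

View pics/fit.png

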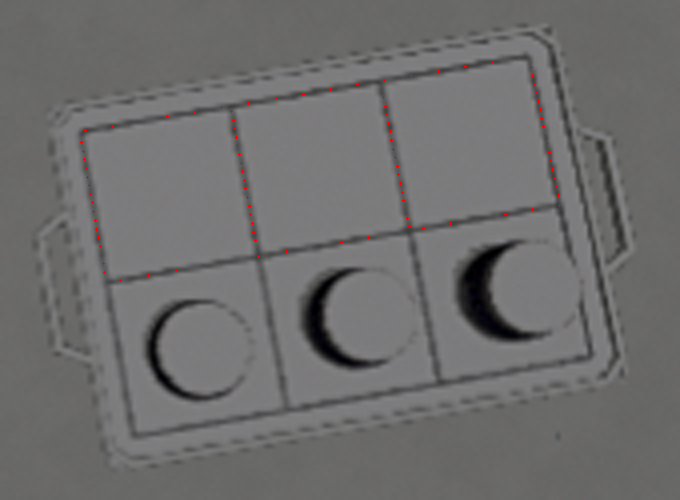

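The red fit lies on the printed lines of the far row, and the jar caps sit plausibly inside their near squares. A fixed tool orientation, closing roughly along the row, clears everything. Next I'll work out the shifts.

```bash
cat > sh.py <<'E'
import sys
from h import *
# python3 sh.py x y z ... : chain of waypoints, shift in full scale (200 mm) from the present pose, all in the present tool axes
s=get_obs(); M=R.from_rotvec(s["orientation"]).as_matrix(); p=np.array(s["ee_pos"])
print("t",round(s["t"],1),"tcp",p.round(1),"w",round(s["width"],1),"yaw",np.degrees(np.arctan2(M[1,0],M[0,0])).round(2),"z",M[:,2].round(4))
for a in np.array(sys.argv[1:],float).reshape(-1,3): print(a,(M.T@(a-p)/200).round(3))
E
python3 sh.py 360 -540 240 460 -300 240 480 -100 240 420 100 240 420 195 140
```

```text
t 1.2 tcp [ 170.2 -601.3  239.7] w 87.8 yaw 15.8 z [ 0. -0. -1.]
[ 360. -540.  240.] [ 0.997 -0.037 -0.002]
[ 460. -300.  240.] [ 1.804 -1.055 -0.002]
[ 480. -100.  240.] [ 2.173e+00 -1.990e+00 -2.000e-03]
[420. 100. 240.] [ 2.157e+00 -3.034e+00 -2.000e-03]
[420. 195. 140.] [ 2.286 -3.491  0.498]
```

```bash
r="0.95 -0.9 0 0 0 0 -1"; python3 -m jog '0.95 -0.9 0 0 0 0 -1;0.95 -0.9 0 0 0 0 -1;0.95 -0.9 0 0 0 0 -1;0.95 -0.9 0 0 0 0 -1;0.95 -0.9 0 0 0 0 -1;0.95 -0.9 0 0 0 0 -1'; python3 -m jog '0.9 -0.95 0 0 0 0 -1;0.9 -0.95 0 0 0 0 -1;0.9 -0.95 0 0 0 0 -1;0.9 -0.95 0 0 0 0 -1;0.9 -0.95 0 0 0 0 -1;0.9 -0.95 0 0 0 0 -1'; python3 -m jog '0.3 -1 0 0 0 0 -1;0.3 -1 0 0 0 0 -1;0.3 -1 0 0 0 0 -1;0.3 -1 0 0 0 0 -1;0.3 -1 0 0 0 0 -1'; python3 sh.py 420 194.8 130 420 194.8 38
```

```text
t: 1.8
ee_pos: [305.2, -372.7, 239.7]
orientation: [-3.11, -0.436, -0.0]
ft_force: [0.3, 0.0, -0.6]
width: 87.5
grasp_force: 0.0
t: 2.4
ee_pos: [427.3, -141.8, 240.0]
orientation: [3.111, 0.438, 0.002]
ft_force: [-0.7, 0.3, -0.4]
width: 87.8
grasp_force: 0.0
t: 2.9
ee_pos: [429.1, 67.2, 240.0]
orientation: [-3.11, -0.438, -0.002]
ft_force: [0.2, -0.0, 0.7]
width: 87.8
grasp_force: 0.0
t 2.9 tcp [429.1  67.2 240. ] w 87.8 yaw 16.03 z [ 9.e-04  6.e-04 -1.e+00]
[420.  194.8 130. ] [ 0.132 -0.626  0.55 ]
[420.  194.8  38. ] [ 0.132 -0.625  1.01 ]
```

```bash
python3 -m jog '0.13 -0.625 0.4 0 0 0 -1;0.13 -0.625 0.4 0 0 0 -1;0.13 -0.625 0.4 0 0 0 -1;0.13 -0.625 0.4 0 0 0 -1;0.13 -0.625 0.4 0 0 0 -1;0.13 -0.625 0.4 0 0 0 -1'; python3 sh.py 420 194.8 38
```

```text
t: 3.5
ee_pos: [420.5, 190.3, 160.2]
orientation: [3.112, 0.43, 0.001]
ft_force: [1.1, -0.5, 0.4]
width: 87.9
grasp_force: 0.0
t 3.5 tcp [420.5 190.3 160.2] w 87.9 yaw 15.74 z [ 7.e-04 -1.e-04 -1.e+00]
[420.  194.8  38. ] [ 0.003 -0.023  0.611]
```

```bash
python3 - <<'E'
from h import *
save("wrist","pics/w1.png")
E
```

```text
(no output)
```

View pics/w1.png

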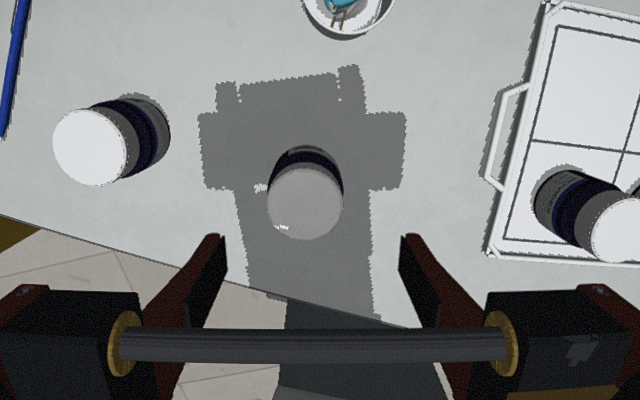

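Wrist view: the jar cap at (305,200) is between the fingers (215–410) and nothing else is near their path. Descend and grip.

```bash
python3 sh.py 420 194.8 38; python3 -m jog '0 0 0.2 0 0 0 -1;0 0 0.4 0 0 0 -1;0 0 0.6 0 0 0 -1;0 0 0.61 0 0 0 -1;0 0 0.61 0 0 0 -1'; python3 sh.py 420 194.8 38
```

```text
t 3.5 tcp [420.7 190.2 160.4] w 87.9 yaw 15.7 z [ 1.3e-03  2.0e-04 -1.0e+00]
[420.  194.8  38. ] [ 0.002 -0.023  0.612]
t: 4.05
ee_pos: [420.0, 190.6, 38.2]
orientation: [3.112, 0.429, -0.001]
ft_force: [1.3, -0.4, 0.3]
width: 87.8
grasp_force: 0.0
t 4.0 tcp [420.  190.6  38.2] w 87.8 yaw 15.71 z [-9.e-04 -4.e-04 -1.e+00]
[420.  194.8  38. ] [ 0.006 -0.02   0.001]
```

```bash
python3 -m jog '0 -0.02 0 0 0 0 -1;0 -0.02 0 0 0 0 1;0 -0.02 0 0 0 0 1;0 -0.02 0 0 0 0 1;0 -0.02 0 0 0 0 1;0 -0.02 0 0 0 0 1;0 -0.02 0 0 0 0 1;0 -0.02 0 0 0 0 1'; python3 sh.py
```

```text
t: 4.85
ee_pos: [418.8, 195.6, 38.2]
orientation: [-3.112, -0.432, -0.001]
ft_force: [-0.7, 0.3, 7.5]
width: 57.8
grasp_force: 30.0
t 4.8 tcp [418.8 195.6  38.2] w 57.8 yaw 15.8 z [ 5.e-04  3.e-04 -1.e+00]
```

```bash
python3 -m jog '0 0 -0.15 0 0 0 1;0 0 -0.35 0 0 0 1;0.1 0.2 -0.5 0 0 0 1;0.3 0.4 -0.5 0 0 0 1;0.4 0.6 -0.5 0 0 0 1;0.4 0.8 -0.5 0 0 0 1;0.4 1 -0.5 0 0 0 1;0.4 1 -0.5 0 0 0 1'; python3 sh.py 561 -22 100  561 -22 46
```

```text
t: 5.65
ee_pos: [551.1, 20.9, 137.4]
orientation: [3.112, 0.425, 0.001]
ft_force: [-0.4, 0.6, -1.8]
width: 57.5
grasp_force: 30.0
t 5.7 tcp [551.1  20.9 137.4] w 57.5 yaw 15.56 z [ 4.e-04 -8.e-04 -1.e+00]
[561. -22. 100.] [-0.01   0.22   0.187]
[561. -22.  46.] [-0.01   0.22   0.457]
```

```bash
python3 -m jog '-0.01 0.22 0 0 0 0 1;-0.01 0.22 0.1 0 0 0 1;-0.01 0.22 0.25 0 0 0 1;-0.01 0.22 0.38 0 0 0 1;-0.01 0.22 0.38 0 0 0 1'; python3 sh.py 561 -22 41
```

```text
t: 6.15
ee_pos: [557.0, -17.4, 58.5]
orientation: [-3.11, -0.432, 0.011]
ft_force: [-0.2, -0.1, -1.5]
width: 57.6
grasp_force: 30.0
t 6.2 tcp [557.  -17.4  58.5] w 57.6 yaw 15.82 z [-7.2e-03  5.0e-04 -1.0e+00]
[561. -22.  41.] [0.014 0.028 0.087]
```

```bash
python3 -m jog '0.014 0.028 0.03 0 0 0 1;0.014 0.028 0.05 0 0 0 1;0.014 0.028 0.065 0 0 0 1;0.014 0.028 0.065 0 0 0 1'; python3 sh.py 561 -22 41
```

```text
t: 6.55
ee_pos: [564.6, -22.7, 49.1]
orientation: [3.112, 0.432, 0.001]
ft_force: [-0.0, -0.4, -1.7]
width: 57.6
grasp_force: 30.0
t 6.5 tcp [564.6 -22.7  49.1] w 57.6 yaw 15.8 z [ 6.e-04 -0.e+00 -1.e+00]
[561. -22.  41.] [-0.016 -0.008  0.04 ]
```

```bash
python3 -m jog '-0.016 -0.008 0.015 0 0 0 1;-0.016 -0.008 0.03 0 0 0 1;-0.016 -0.008 0.038 0 0 0 1;-0.016 -0.008 0.042 0 0 0 1;-0.016 -0.008 0.042 0 0 0 1'; python3 sh.py 561 -22 41
```

```text
t: 7.05
ee_pos: [560.6, -22.0, 41.2]
orientation: [-3.112, -0.432, 0.001]
ft_force: [-5.2, 0.4, 10.0]
width: 57.1
grasp_force: 30.1
t 7.0 tcp [560.6 -22.   41.2] w 57.1 yaw 15.81 z [-6.e-04  1.e-04 -1.e+00]
[561. -22.  41.] [0.002 0.001 0.001]
```

Contact felt (10 N) at the expected height. Release part-way and lift.

```bash
python3 -m jog '0 0 0 0 0 0 -0.7;0 0 0 0 0 0 -0.7;0 0 0 0 0 0 -0.7;0 0 -0.1 0 0 0 -0.7;0 0 -0.3 0 0 0 -0.7;0 0 -0.5 0 0 0 -0.7;0 0 -0.65 0 0 0 -1;0 0 -0.65 0 0 0 -1'; python3 sh.py 561 110 175 580 345.5 150 419.5 346 175
```

```text
t: 7.85
ee_pos: [563.6, -22.3, 174.5]
orientation: [3.11, 0.432, 0.012]
ft_force: [0.4, 0.4, 0.4]
width: 86.4
grasp_force: 0.0
t 7.8 tcp [563.6 -22.3 174.5] w 86.4 yaw 15.8 z [ 7.9e-03 -4.0e-04 -1.0e+00]
[561. 110. 175.] [ 0.167 -0.64  -0.003]
[580.  345.5 150. ] [ 0.578 -1.747  0.122]
[419.5 346.  175. ] [-0.192 -1.968 -0.009]
```

```bash
python3 -m jog '0.3 -1 -0.05 0 0 0 -1;0.3 -1 -0.05 0 0 0 -1;0.3 -1 -0.05 0 0 0 -1;0.3 -1 -0.05 0 0 0 -1;0.3 -1 -0.05 0 0 0 -1;0.3 -1 -0.05 0 0 0 -1'; python3 sh.py 580.8 345.2 160
```

```text
t: 8.45
ee_pos: [563.5, 188.1, 179.2]
orientation: [3.111, 0.437, -0.002]
ft_force: [-1.2, 0.3, -0.0]
width: 88.1
grasp_force: 0.0
t 8.4 tcp [563.5 188.1 179.2] w 88.1 yaw 15.99 z [-1.2e-03 -5.0e-04 -1.0e+00]
[580.8 345.2 160. ] [ 0.3   -0.731  0.096]
```

```bash
python3 -m jog '0.3 -0.73 0 0 0 0 -1;0.3 -0.73 0 0 0 0 -1;0.3 -0.73 0 0 0 0 -1;0.3 -0.73 0.1 0 0 0 -1;0.3 -0.73 0.2 0 0 0 -1;0.3 -0.73 0.2 0 0 0 -1;0.3 -0.73 0.2 0 0 0 -1'; python3 sh.py 580.8 345.2 38
```

```text
t: 9.15
ee_pos: [582.1, 341.6, 139.6]
orientation: [3.111, 0.429, -0.003]
ft_force: [-0.6, 0.3, 1.1]
width: 87.9
grasp_force: 0.0
t 9.2 tcp [582.1 341.6 139.6] w 87.9 yaw 15.71 z [-0.0017 -0.0012 -1.    ]
[580.8 345.2  38. ] [-0.001 -0.019  0.508]
```

```bash
python3 -m jog '0 -0.018 0.15 0 0 0 -1;0 -0.018 0.35 0 0 0 -1;0 -0.018 0.5 0 0 0 -1;0 -0.018 0.508 0 0 0 -1;0 -0.018 0.508 0 0 0 -1'; python3 sh.py 580.8 345.2 38
```

```text
t: 9.65
ee_pos: [581.8, 346.3, 39.5]
orientation: [-3.112, -0.43, -0.0]
ft_force: [-0.2, 0.1, 1.2]
width: 87.8
grasp_force: 0.0
t 9.7 tcp [581.8 346.3  39.5] w 87.8 yaw 15.74 z [ 3.e-04  1.e-04 -1.e+00]
[580.8 345.2  38. ] [-0.007  0.004  0.008]
```

Grip, then carry to far_mid at (579,-115).

```bash
python3 -m jog '0 0 0 0 0 0 1;0 0 0 0 0 0 1;0 0 0 0 0 0 1;0 0 0 0 0 0 1;0 0 0 0 0 0 1;0 0 0 0 0 0 1;0 0 0 0 0 0 1'; python3 sh.py; python3 -m jog '0 0 -0.15 0 0 0 1;0 0 -0.35 0 0 0 1;0 0 -0.6 0 0 0 1;0 0 -0.8 0 0 0 1;-0.1 0.2 -0.9 0 0 0 1;-0.2 0.4 -0.9 0 0 0 1;-0.3 0.6 -0.9 0 0 0 1;-0.3 0.6 -0.9 0 0 0 1'; python3 sh.py 579 -115 140
```

```text
t: 10.35
ee_pos: [581.5, 347.1, 39.6]
orientation: [-3.112, -0.432, -0.002]
ft_force: [-0.6, -2.3, 6.2]
width: 57.4
grasp_force: 30.0
t 10.3 tcp [581.5 347.1  39.6] w 57.4 yaw 15.81 z [ 9.e-04  3.e-04 -1.e+00]
t: 11.15
ee_pos: [554.2, 210.8, 218.5]
orientation: [3.111, 0.427, -0.004]
ft_force: [0.2, -0.6, -1.4]
width: 56.9
grasp_force: 29.9
t 11.2 tcp [554.2 210.8 218.5] w 56.9 yaw 15.62 z [-0.0023 -0.0018 -1.    ]
[ 579. -115.  140.] [-0.318  1.602  0.395]
```

```bash
python3 -m jog '-0.15 0.25 0 0 0 0 1;-0.16 0.5 0 0 0 0 1;-0.16 0.75 0 0 0 0 1;-0.16 0.98 0 0 0 0 1;-0.16 0.98 0 0 0 0 1'; python3 sh.py 580 -114.7 140
```

```text
t: 11.65
ee_pos: [580.0, 13.6, 218.7]
orientation: [3.112, 0.425, 0.002]
ft_force: [-0.0, -0.4, -1.2]
width: 57.1
grasp_force: 29.9
t 11.7 tcp [580.   13.6 218.7] w 57.1 yaw 15.54 z [ 0.0011 -0.001  -1.    ]
[ 580.  -114.7  140. ] [-0.172  0.618  0.394]
```

```bash
python3 -m jog '-0.1 0.24 0.05 0 0 0 1;-0.17 0.45 0.15 0 0 0 1;-0.17 0.618 0.25 0 0 0 1;-0.17 0.618 0.4 0 0 0 1;-0.17 0.618 0.6 0 0 0 1;-0.17 0.618 0.75 0 0 0 1;-0.17 0.618 0.78 0 0 0 1;-0.17 0.618 0.78 0 0 0 1'; python3 sh.py 580 -114.7 42.6
```

```text
t: 12.45
ee_pos: [579.1, -109.4, 61.8]
orientation: [-3.111, -0.433, 0.003]
ft_force: [0.7, 0.1, -0.8]
width: 57.4
grasp_force: 29.9
t 12.4 tcp [ 579.1 -109.4   61.8] w 57.4 yaw 15.84 z [-2.3e-03  7.0e-04 -1.0e+00]
[ 580.  -114.7   42.6] [-0.003  0.027  0.096]
```

```bash
python3 -m jog '0 0.026 0.03 0 0 0 1;0 0.026 0.05 0 0 0 1;0 0.026 0.07 0 0 0 1;0 0.026 0.07 0 0 0 1'; python3 sh.py 580 -114.7 42.6
```

```text
t: 12.85
ee_pos: [581.0, -115.4, 48.8]
orientation: [3.112, 0.432, 0.0]
ft_force: [-0.4, -0.2, -1.4]
width: 57.3
grasp_force: 29.9
t 12.8 tcp [ 581.  -115.4   48.8] w 57.3 yaw 15.79 z [ 2.e-04 -0.e+00 -1.e+00]
[ 580.  -114.7   42.6] [-0.004 -0.005  0.031]
```

```bash
python3 -m jog '-0.004 -0.004 0.012 0 0 0 1;-0.004 -0.004 0.022 0 0 0 1;-0.004 -0.004 0.032 0 0 0 1;-0.004 -0.004 0.032 0 0 0 1'; python3 sh.py 580 -114.7 42.6
```

```text
t: 13.25
ee_pos: [580.0, -114.8, 42.6]
orientation: [-3.112, -0.432, 0.0]
ft_force: [-1.6, 0.6, 3.9]
width: 56.9
grasp_force: 30.0
t 13.2 tcp [ 580.  -114.8   42.6] w 56.9 yaw 15.8 z [-0.  0. -1.]
[ 580.  -114.7   42.6] [-0. -0.  0.]
```

Touching; release, lift, and head for jar B.

```bash
python3 -m jog '0 0 0 0 0 0 -0.7;0 0 0 0 0 0 -0.7;0 0 0 0 0 0 -0.7;0 0 -0.1 0 0 0 -0.7;0 0 -0.3 0 0 0 -0.7;0 0 -0.5 0 0 0 -0.7;0 0 -0.7 0 0 0 -1;0 0 -0.7 0 0 0 -1';  python3 -m jog '0 -0.25 0 0 0 0 -1;0 -0.5 0 0 0 0 -1;0 -0.75 0 0 0 0 -1;0 -1 0 0 0 0 -1;0 -1 0 0 0 0 -1'; python3 sh.py 419.3 346 150
```

```text
t: 14.05
ee_pos: [583.4, -115.5, 187.9]
orientation: [3.108, 0.431, 0.015]
ft_force: [1.7, 0.2, 0.4]
width: 86.6
grasp_force: 0.0
t: 14.55
ee_pos: [523.3, 82.1, 181.5]
orientation: [-3.11, -0.44, 0.003]
ft_force: [-0.4, -0.4, 0.5]
width: 88.0
grasp_force: 0.0
t 14.6 tcp [523.3  82.1 181.5] w 88.0 yaw 16.1 z [-2.e-03  7.e-04 -1.e+00]
[419.3 346.  150. ] [-0.133 -1.412  0.159]
```

```bash
python3 -m jog '-0.05 -0.25 0 0 0 0 -1;-0.07 -0.5 0 0 0 0 -1;-0.07 -0.75 0 0 0 0 -1;-0.07 -1 0 0 0 0 -1;-0.07 -1 0 0 0 0 -1'; python3 sh.py 419.3 346 150
```

```text
t: 15.05
ee_pos: [456.5, 270.4, 181.9]
orientation: [-3.11, -0.439, -0.001]
ft_force: [0.4, -0.7, 0.3]
width: 87.5
grasp_force: 0.0
t 15.1 tcp [456.5 270.4 181.9] w 87.5 yaw 16.09 z [ 2.e-04  1.e-03 -1.e+00]
[419.3 346.  150. ] [-0.074 -0.415  0.16 ]
```

```bash
python3 -m jog '-0.04 -0.2 0 0 0 0 -1;-0.074 -0.415 0 0 0 0 -1;-0.074 -0.415 0.1 0 0 0 -1;-0.074 -0.415 0.2 0 0 0 -1;-0.074 -0.415 0.2 0 0 0 -1'; python3 sh.py 419.3 346 38
```

```text
t: 15.55
ee_pos: [419.7, 340.1, 139.6]
orientation: [3.109, 0.431, -0.007]
ft_force: [-0.2, -0.4, 0.5]
width: 88.2
grasp_force: 0.0
t 15.6 tcp [419.7 340.1 139.6] w 88.2 yaw 15.79 z [-0.0041 -0.0035 -1.    ]
[419.3 346.   38. ] [ 0.009 -0.03   0.508]
```

```bash
python3 -m jog '0.005 -0.028 0.1 0 0 0 -1;0.005 -0.028 0.3 0 0 0 -1;0.005 -0.028 0.5 0 0 0 -1;0.005 -0.028 0.508 0 0 0 -1;0.005 -0.028 0.508 0 0 0 -1'; python3 sh.py 419.3 346 38
```

```text
t: 16.05
ee_pos: [420.5, 346.9, 40.8]
orientation: [3.111, 0.43, -0.002]
ft_force: [0.7, -0.1, 0.9]
width: 87.8
grasp_force: 0.0
t 16.1 tcp [420.5 346.9  40.8] w 87.8 yaw 15.74 z [-0.0013 -0.0011 -1.    ]
[419.3 346.   38. ] [-0.007  0.003  0.014]
```

```bash
python3 -m jog '-0.006 0 0.01 0 0 0 1;-0.006 0 0.01 0 0 0 1;-0.006 0 0.01 0 0 0 1;-0.006 0 0.01 0 0 0 1;-0.006 0 0.01 0 0 0 1;-0.006 0 0.01 0 0 0 1;-0.006 0 0.01 0 0 0 1'; python3 sh.py; python3 -m jog '0 0 -0.15 0 0 0 1;0 0 -0.35 0 0 0 1;0 0 -0.6 0 0 0 1;0 0 -0.8 0 0 0 1;0.15 0.2 -0.85 0 0 0 1;0.3 0.4 -0.85 0 0 0 1;0.45 0.6 -0.85 0 0 0 1;0.45 0.6 -0.85 0 0 0 1'; python3 sh.py 596 -209 200
```

```text
t: 16.75
ee_pos: [419.5, 347.7, 39.7]
orientation: [-3.111, -0.432, -0.002]
ft_force: [-0.7, -1.6, 8.6]
width: 57.1
grasp_force: 30.0
t 16.8 tcp [419.5 347.7  39.7] w 57.1 yaw 15.81 z [ 1.e-03  6.e-04 -1.e+00]
t: 17.55
ee_pos: [542.3, 253.5, 209.3]
orientation: [3.112, 0.425, 0.005]
ft_force: [0.2, 0.4, -1.3]
width: 57.5
grasp_force: 30.0
t 17.6 tcp [542.3 253.5 209.3] w 57.5 yaw 15.56 z [ 3.1e-03  1.0e-04 -1.0e+00]
[ 596. -209.  200.] [-0.362  2.3    0.047]
```

```bash
python3 -m jog '-0.05 0.25 0 0 0 0 1;-0.1 0.5 0 0 0 0 1;-0.15 0.75 0 0 0 0 1;-0.15 1 0 0 0 0 1;-0.15 1 0 0 0 0 1'; python3 -m jog '-0.05 0.25 0 0 0 0 1;-0.1 0.5 0 0 0 0 1;-0.15 0.75 0 0 0 0 1;-0.2 0.95 0 0 0 0 1;-0.2 0.95 0 0 0 0 1'; python3 sh.py 596.7 -208.8 42.7
```

```text
t: 18.05
ee_pos: [564.2, 51.8, 208.8]
orientation: [3.112, 0.425, 0.0]
ft_force: [-0.4, 0.6, -0.7]
width: 57.3
grasp_force: 30.0
t: 18.55
ee_pos: [577.2, -141.2, 208.6]
orientation: [3.112, 0.425, 0.0]
ft_force: [0.3, -0.0, -1.2]
width: 57.1
grasp_force: 30.0
t 18.6 tcp [ 577.2 -141.2  208.6] w 57.1 yaw 15.57 z [ 4.e-04 -9.e-04 -1.e+00]
[ 596.7 -208.8   42.7] [0.003 0.351 0.83 ]
```

```bash
python3 -m jog '0 0.2 0 0 0 0 1;0 0.35 0.05 0 0 0 1;0 0.35 0.2 0 0 0 1;0 0.35 0.4 0 0 0 1;0 0.35 0.6 0 0 0 1;0 0.35 0.72 0 0 0 1;0 0.35 0.74 0 0 0 1;0 0.35 0.74 0 0 0 1'; python3 sh.py 596.7 -208.8 42.7
```

```text
t: 19.35
ee_pos: [596.1, -203.7, 60.3]
orientation: [-3.111, -0.433, 0.002]
ft_force: [0.1, -0.4, -0.0]
width: 57.3
grasp_force: 30.0
t 19.4 tcp [ 596.1 -203.7   60.3] w 57.3 yaw 15.86 z [-1.6e-03  8.0e-04 -1.0e+00]
[ 596.7 -208.8   42.7] [-0.004  0.026  0.088]
```

```bash
python3 -m jog '-0.002 0.025 0.025 0 0 0 1;-0.002 0.025 0.045 0 0 0 1;-0.002 0.025 0.06 0 0 0 1;-0.002 0.025 0.06 0 0 0 1'; python3 sh.py 596.7 -208.8 42.7
```

```text
t: 19.75
ee_pos: [597.2, -210.2, 48.9]
orientation: [3.112, 0.431, 0.0]
ft_force: [-0.6, 0.4, -0.9]
width: 57.0
grasp_force: 30.0
t 19.8 tcp [ 597.2 -210.2   48.9] w 57.0 yaw 15.79 z [ 3.e-04 -1.e-04 -1.e+00]
[ 596.7 -208.8   42.7] [-0.001 -0.007  0.031]
```

```bash
python3 -m jog '-0.001 -0.006 0.012 0 0 0 1;-0.001 -0.006 0.022 0 0 0 1;-0.001 -0.006 0.032 0 0 0 1;-0.001 -0.006 0.032 0 0 0 1'; python3 sh.py 596.7 -208.8 42.7
```

```text
t: 20.15
ee_pos: [596.7, -208.9, 42.7]
orientation: [-3.112, -0.432, 0.0]
ft_force: [-2.3, 0.0, 4.1]
width: 57.3
grasp_force: 30.0
t 20.1 tcp [ 596.7 -208.9   42.7] w 57.3 yaw 15.81 z [-2.e-04  1.e-04 -1.e+00]
[ 596.7 -208.8   42.7] [ 0.    -0.001  0.   ]
```

```bash
python3 -m jog '0 0 0 0 0 0 -0.7;0 0 0 0 0 0 -0.7;0 0 0 0 0 0 -0.7;0 0 -0.1 0 0 0 -0.7;0 0 -0.3 0 0 0 -0.7;0 0 -0.5 0 0 0 -0.7;0 0 -0.8 0 0 0 -1;0 0 -0.8 0 0 0 -1';  python3 -m jog '0 -0.25 0 0 0 0 -1;0 -0.5 0 0 0 0 -1;0 -0.75 0 0 0 0 -1;0 -1 0 0 0 0 -1;0 -1 0 0 0 0 -1'; python3 -m jog '0 -0.25 0 0 0 0 -1;0 -0.5 0 0 0 0 -1;0 -0.75 0 0 0 0 -1;0 -1 0 0 0 0 -1;0 -1 0 0 0 0 -1;0 -1 0 0 0 0 -1;0 -1 0 0 0 0 -1'
python3 - <<'E'
from h import *
from scipy.optimize import minimize
np.set_printoptions(precision=1,suppress=True)
im=cv2.cvtColor(save("top","pics/top1.png"),cv2.COLOR_RGB2BGR); g=cv2.cvtColor(im,cv2.COLOR_BGR2GRAY)
G=cv2.GaussianBlur(g,(0,0),.7).astype(np.float32); a=np.linspace(0,2*np.pi,72,endpoint=False)
def cap(P):
    def s(p):
        f=lambda r:cv2.remap(G,pix("top",np.c_[p[0]+r*np.cos(a),p[1]+r*np.sin(a),0*a+80]).astype(np.float32)[:,None],None,1).ravel()
        return -np.mean(f(24.5)-f(29))
    best=min(((x,y) for x in np.arange(P[0]-16,P[0]+17,4) for y in np.arange(P[1]-16,P[1]+17,4)),key=s)
    r=minimize(s,best,method="Nelder-Mead"); return r.x,r.x-P,-r.fun
for n,P in dict(FL=(562,-21.9),FM=(579,-115.3),FR=(596,-208.8),L=(465.1,-37.9),M=(485,-132.9),R=(501.8,-227.4)).items(): print(n,*cap(P))
cv2.imwrite("pics/end.png",cv2.resize(im[100:295,180:480],None,fx=2.6,fy=2.6,interpolation=cv2.INTER_CUBIC))
E
```

```text
t: 20.95
ee_pos: [599.7, -210.1, 208.3]
orientation: [3.107, 0.431, 0.013]
ft_force: [0.3, -1.2, -0.3]
width: 86.1
grasp_force: 0.0
t: 21.45
ee_pos: [539.8, -12.0, 201.6]
orientation: [-3.109, -0.439, 0.004]
ft_force: [-0.0, -0.9, 0.6]
width: 87.6
grasp_force: 0.0
t: 22.15
ee_pos: [488.1, 175.0, 202.0]
orientation: [3.112, 0.431, -0.0]
ft_force: [0.1, 0.7, 0.2]
width: 87.6
grasp_force: 0.0
FL [561.  -21.5] [-1.   0.4] 30.21896743774414
FM [ 578.7 -114.5] [-0.3  0.8] 31.70403289794922
FR [ 595.8 -208.1] [-0.2  0.7] 30.04262924194336
L [465.1 -37.7] [-0.   0.2] 27.287841796875
M [ 484.9 -132.3] [-0.1  0.6] 31.80622100830078
R [ 501.7 -226.7] [-0.1  0.7] 31.73681640625
```

View pics/end.png

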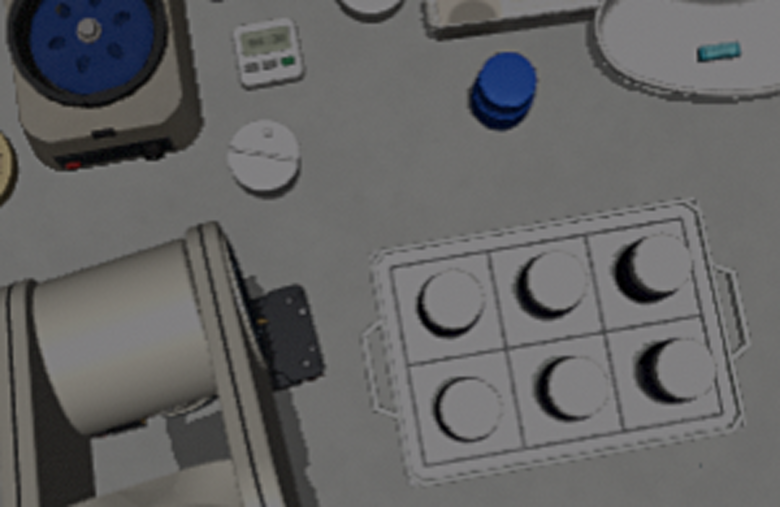

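The picture shows all six jars upright in their squares (far row caps at 450,302; 554,284; 657,264). Each far-row jar is within about 1 mm of its square's centre, and the near jars have not moved. I'll hand it in.

```bash
python3 -c "from workcell import *;print(close_job())"
```

```text
the job is handed in; nothing more can be done
None
```

The job is handed in at about 22 s: the three loose jars stand upright in the far row, each measured within about 1 mm of its square's centre, and the near jars show no movement beyond measurement error. The stainless cup and blue look-alike looked untouched in the last picture; the swab cup was hidden by the arm, so I didn't check it again.

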